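# Work a sagging bolt over its bent keeper and hold the splash-bay gate ajar

### The arm

A 7-joint arm with a two-finger parallel gripper is mounted at the origin on the work surface. World frame = base frame: x ahead of the robot, y to its left, z up, the work surface at z = 0. Lengths are in m, angles in rad, forces in N, time in s.
With the tool pointing down it reaches from about 0.425 to 0.875 m from the base axis. Payload 8.4 kg.
Tool frame: the origin (TCP) lies midway between the tips of the shut fingers; the grasp point (between the pads) lies 19 mm behind it (ctrl.hold_point_z is the distance from the TCP to the grasp point, in m); z points along the fingers, y is the direction in which the jaws open and shut (so a half turn about z gives the same grasp; the last joint's range is limited). The gripper opens to 85 mm and grips with 20 to 120 N. Pads are 22 mm wide; open, the fingers measure 114 mm over their backs; the gripper's body (76 mm by 85 mm) begins 54 mm behind the grasp point. The pads swing forward as they close: fully open they stand 13 mm farther back than shut.
Start: joints at [-1.298, 0.333, 0.04, 1.465, -0.013, 1.343, -0.059], TCP at [0.236, 0.606, 0.231] pointing down, gripper open.
Joint ranges: [-2.58, 2.58], [-0.38, 2.09], [-1.3, 1.39], [0.25, 2.4], [-1.5, 4.64], [0.08, 2.09], [-2.65, 2.65]. Speed limits (rad/s): [2.22, 2.22, 2.79, 2.79, 3.14, 3.14, 3.14].

### API

Orientations are given as [roll, pitch, yaw] about the fixed x, y, z axes, in that order (R = Rz(yaw) Ry(pitch) Rx(roll)).
In Python, from bench import ctrl gives the robot as it stands.
- The arm moves only by the shell command python3 -m crank 'ROWS' [FORCE]. ROWS is JSON, a list of rows, each an object of numbers: "wx", "wy", "wz": the turn, a rotation vector about the tool's x, y, z scaled (see below); "tx", "ty", "tz": the shift along the tool's x, y, z scaled (see below); "gripper": the gripper command: -1 is fully open, 1 is shut, values between are in proportion. A call has 1 to 20 rows; each row shifts and turns the commanded pose from where the row before left it, along the tool's axes as they then stand; what a row does not reach is not made up. The controller multiplies each number of a shift by 300 mm and each number of a turn by 2 pi rad. A row lasts 1/10 s, in which the tool goes at most 50 mm and 8.59 degrees, less where a joint would pass 70% of its speed; a pose out of reach is approached as far as the arm can. A call with a number of a shift or a turn outside -1 to 1 is refused whole. A call with a gripper value outside its range is refused whole. The fingers move at their own pace and stop on an object; FORCE is the grip in N (left out, the last holds). Time passes only in rows, so rows that do not move let the fingers close. It gives the time, the measured TCP pose, the force and the opening at its end, in the units of the state.
- ctrl.observe(): the state, without advancing time (a new reading comes with each control period).
- ctrl.snapshot(name): name is "scene" or "side" or "wrist"; returns a dict with "frame" (384x512x3 uint8, red, green, blue), "fx", "fy", "cx", "cy" (pixels), "dist_coeffs" ([k1, k2, p1, p2, k3] as OpenCV has them; the pictures are not rectified), "R" (3x3) and "t" (3): a world point X has camera coordinates R X + t; the wrist camera has in their place "hand_eye" (4x4, takes a point from camera to tool coordinates, whose origin is the TCP and whose axes are the flange's). Camera axes: x right, y down, z forward; pixel columns grow to the right and rows downward; lengths in m; the calibration is good to about 2 mm. A picture is of the moment at which its call begins: read the wrist's pose just before it. There is no depth.
- ctrl.finish_job(): hands the job in, once; it reports no verdict.
The state is a dict: "time": time; "joint_positions": joint angles; "joint_vel": joint speeds; "joint_efforts": joint torques, N m; "ee_pos": TCP position; "tcp_rot": TCP orientation; "wrist_force": force on the tool from outside, world axes, zero at the start; "wrist_torque": the same for the moment, N m; "width": opening from 0.0 (shut) to 1.0 (fully open).
Only numpy, scipy, OpenCV 4.12 (cv2) and the standard library are available. Lean on these libraries where they do the work, as an engineer would, in place of code of your own. Each camera call takes 0.05 s, during which the arm holds its last target.

### The job

The amber gate of the splash bay is bolted shut, and its bolt has sagged behind the bent-up lip of the keeper: by the red knob, lift the bolt over the lip while you draw it back clear of the keeper, without wrenching it against the keeper. Then pull the spring-closed gate towards you until it stands ajar about a hand's breadth (8 to 9 cm at its free edge), so that a colleague can reach in for the build plate, and finish while still holding it there, with the bolt still drawn. Leave everything else on the bench where it is.

Things in the scene. Friction and masses are not known exactly. Their poses are not given: they have to be found in the camera images.
- bay: Splash bay fixed to the bench: open-topped square screen of amber panels in an aluminium frame, 300 (x) x 370 (y) mm, rail tops 200 mm above the bench; only bolt, straps and keeper stand higher. Origin: on the bench under its middle. Its -x side faces the robot and carries the gate; +y runs along the gate from hinge post to keeper post. 30 mm square posts, the front two at (-135, +-170) mm.
- hinge (a point): Point on the gate's vertical hinge line at the gate's right end, 200 mm above the bench: (-153, -155, 200) mm in the bay's frame. The axes turn with the gate: shut, they are parallel to the bay's; y runs from the hinge along the gate to its free edge, 306 mm from the hinge line; x points into the bay, z up.
- gate_leaf (a joint): Gate angle about the hinge, rad: 0 shut, growing (to 1.4) as the free edge swings towards the robot, counter-clockwise from above. Spring hinges pull it shut: about 2 N at the knob when shut, 5 N at 0.3 rad. 0.28 rad is a gap of about 85 mm at the free edge. Amber panel in a 30 mm thick aluminium frame, 304 mm wide, 200 mm high, about 0.9 kg.
- bolt_bar (a joint): How far the bolt is drawn back, m: 0 shot home, 0.050 fully drawn. Drawing slides it along the gate from the keeper towards the hinge (-y of the hinge point). Friction about 1.2 N; it stays where left. The nose is out of the keeper beyond 0.026. The bolt is a dark bar, 12 mm wide, 16 mm high, 180 mm long, lying along the gate's top rail; it cannot turn.
- bolt_lift (a joint): How far the bolt is lifted straight up in its worn, too-high guide straps, m: 0 sagged (it falls back there by its weight, about 1.6 N), 0.014 at most. About 0.007 lets the nose pass over the keeper's lip, 0.009 to 0.012 clears it well; keep it lifted until drawn about 0.026. Strap tops are 239 mm above the bench.
- knob (a point): Middle of the red cylindrical knob standing upright on the bolt: 22 mm diameter, 30 mm tall, on a 10 mm stem, 265 mm above the bench when sagged. Axes as the hinge point's. In the hinge point's frame it is at (18, 259 - drawn, 65.5 + lift) mm. The two 12 mm wide straps on the gate stand 32 mm to its keeper side and 80 mm to its hinge side (bolt shot home).
- nose (a point): Middle of the end face of the bolt's nose, 76 mm past the knob towards the keeper, 54 mm below the knob's middle. A notch 14 mm long in the underside of the bolt, behind the 14 mm long nose, hangs over the keeper's lip while the bolt sags, with some 5 mm play.
- keeper: Steel strap keeper on top of the left front post, round the bolt's nose: 22 mm wide across the bolt, 12 mm along it, top 239 mm above the bench, with a bent-up lip 8 mm high on its gate side that stops the sagged bolt. Origin: middle of the post's top, 200 mm above the bench; axes as the bay's.
- build_plate: Aluminium printer build plate 85 x 135 x 12 mm with small cream prints, lying in the drip tray inside the bay. Leave alone. Origin: middle of its underside.
- resin_bottle: Black bottle, 72 mm diameter, 155 mm tall. Leave alone. Origin: middle of its underside.
- wash_bottle: White wash bottle with blue collar and bent spout, 68 mm diameter, 160 mm tall. Leave alone. Origin: middle of its underside.
- beaker: Clear beaker, 80 mm diameter, 105 mm tall. Leave alone. Origin: middle of its underside.
- brush: Long bottle brush lying on the bench, 300 mm long, blue bristle head. Leave alone. Origin: on the bench under it, between handle and head.
- scraper: Spatula-shaped print scraper lying on the bench, 190 mm long. Leave alone. Origin: about its middle, at its underside.
- parts_tub: Small open blue tub with prints, 75 x 100 x 45 mm. Leave alone. Origin: middle of its underside.

How it is judged:
By the outcome, as a careful person would: the job done as asked, in the order asked, and still so for the second after the job is handed in, while the arm keeps its last pose, push and grip.
It also fails if it takes over 32 s, if anything falls off the work surface, if the arm or the gripper's body presses on something with over 40 N, if the wrist force passes 120 N, or if a joint passes its speed limit or range.

## Working session

There is one attempt and no reset: what is moved stays moved. The work goes in short steps, Python scripts to look and compute and a shell command to move; the robot and the scene stay as the last step left them, time stands still between calls to the robot, and variables do not carry over. Pictures are saved under pics/ and viewed, and the job is handed in when it is done.

```bash
ls; mkdir -p pics
python3 - <<'E'
from bench import ctrl
import cv2
print(ctrl.observe(), ctrl.hold_point_z)
for n in ["scene","side","wrist"]:
    s=ctrl.snapshot(n); cv2.imwrite(f"pics/{n}0.png",s["frame"][:,:,::-1])
    print(n,{k:v for k,v in s.items() if k!="frame"})
E
```

```text
pics
{'time': 0.0, 'joint_positions': array([-1.29819686,  0.33388092,  0.03985402,  1.46627801, -0.01342856,
        1.34331853, -0.05848288]), 'joint_vel': array([ 3.30329857e-04, -5.44026342e-04, -3.63846459e-04,  3.42721287e-05,
        5.14375445e-04,  8.58061709e-04, -1.03308164e-03]), 'joint_efforts': array([-5.83703622e-04, -6.58559060e+01,  1.36507954e+00, -4.05554438e+01,
        1.67437980e-02,  1.26070189e-02,  1.34747364e-05]), 'ee_pos': array([0.23597712, 0.60515139, 0.23043707]), 'tcp_rot': array([-3.13997519e+00,  7.45493208e-05,  2.76980528e+00]), 'wrist_force': array([-0.71937061,  0.11668666,  0.21568373]), 'wrist_torque': array([ 0.04785777, -0.00037771,  0.02955204]), 'width': 0.9961074974954669} 0.0187
scene {'fx': 349.4645736888135, 'fy': 349.4645736888135, 'cx': 254.32641633269455, 'cy': 194.15838144674888, 'dist_coeffs': array([-0.03447653,  0.        ,  0.        ,  0.        ,  0.        ]), 'R': array([[ 0.49111016,  0.87108315, -0.00499596],
       [ 0.48852032, -0.2801635 , -0.82635121],
       [-0.7212203 ,  0.40338884, -0.56313296]]), 't': array([-0.24
[... 285 characters left out ...]
    [-0.0662774 , -0.71381683, -0.69718924],
       [ 0.08380635,  0.69227427, -0.71675159]]), 't': array([-0.53314057,  0.14851507,  1.73662939])}
wrist {'fx': 322.25586763172953, 'fy': 322.25586763172953, 'cx': 259.1155931369419, 'cy': 186.39964280554966, 'dist_coeffs': array([-0.06972005,  0.        ,  0.        ,  0.        ,  0.        ]), 'hand_eye': array([[-1.04025772e-03, -9.52825936e-01, -3.03515491e-01,
         7.79968761e-02],
       [ 9.99999263e-01, -1.18142041e-03,  2.81471806e-04,
        -9.04332284e-04],
       [-6.26773032e-04, -3.03514974e-01,  9.52826462e-01,
        -1.41251648e-01],
       [ 0.00000000e+00,  0.00000000e+00,  0.00000000e+00,
         1.00000000e+00]])}
```

View pics/scene0.png

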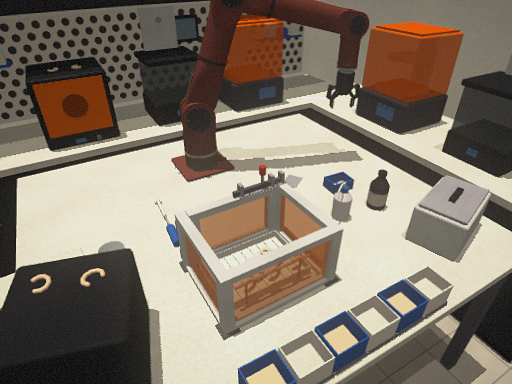

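View pics/side0.png

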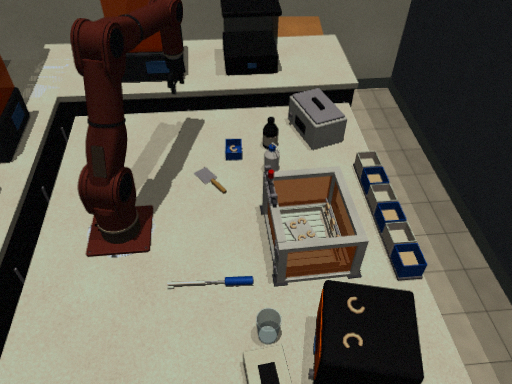

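View pics/wrist0.png

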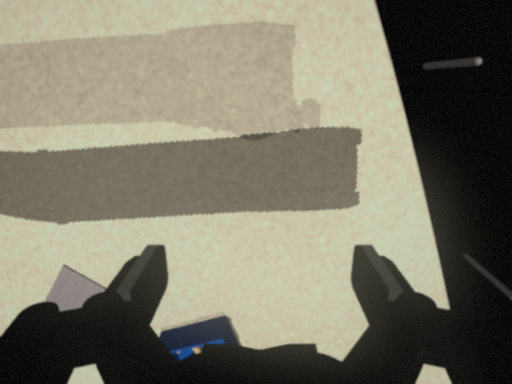

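Scene: red knob near (263,170), keeper side at about (283,178). Side: knob near (270,174), bay's gate facing the robot. I'll triangulate the knob and zoom in.

```bash
cat > h.py <<'E'
import numpy as np, cv2
from bench import ctrl
from scipy.spatial.transform import Rotation as Ro
def K(s): return np.array([[s["fx"],0,s["cx"]],[0,s["fy"],s["cy"]],[0,0,1]])
def ray(s,uv):
    p=cv2.undistortPoints(np.array([[uv]],float),K(s),s["dist_coeffs"])[0,0]
    d=np.array([p[0],p[1],1.])
    R,t=s["R"],s["t"]
    d=R.T@d; return -R.T@t, d/np.linalg.norm(d)
def plane(s,uv,z):
    o,d=ray(s,uv); return o+d*(z-o[2])/d[2]
def tri(rs):
    A=np.zeros((3,3));b=np.zeros(3)
    for o,d in rs:
        M=np.eye(3)-np.outer(d,d);A+=M;b+=M@o
    x=np.linalg.solve(A,b)
    return x,[np.linalg.norm((np.eye(3)-np.outer(d,d))@(x-o)) for o,d in rs]
def wristify(s,st):
    T=np.eye(4);T[:3,:3]=Ro.from_euler('xyz',st["tcp_rot"]).as_matrix();T[:3,3]=st["ee_pos"]
    C=T@s["hand_eye"]; s["R"]=C[:3,:3].T; s["t"]=-C[:3,:3].T@C[:3,3]; return s
def shot(n):
    st=ctrl.observe(); s=ctrl.snapshot(n)
    if n=="wrist": wristify(s,st)
    return s
def red(s,box=None):
    h=cv2.cvtColor(s["frame"],cv2.COLOR_RGB2HSV)
    m=(((h[...,0]<6)|(h[...,0]>172))&(h[...,1]>170)&(h[...,2]>110)).astype(np.uint8)
    n,l,st,c=cv2.connectedComponentsWithStats(m)
    return [(st[i].tolist(),c[i].round(2).tolist()) for i in range(1,n) if st[i][4]>8]
def proj(s,X):
    r,_=cv2.Rodrigues(s["R"]); return cv2.projectPoints(np.array(X,float).reshape(-1,3),r,s["t"],K(s),s["dist_coeffs"])[0].reshape(-1,2)
def save(s,name,box=None,k=1):
    f=s["frame"][:,:,::-1]
    if box: x0,y0,x1,y1=box; f=cv2.resize(f[y0:y1,x0:x1],None,fx=k,fy=k,interpolation=cv2.INTER_CUBIC)
    cv2.imwrite(f"pics/{name}.png",f)
E
python3 - <<'E'
from h import *
a=shot("scene");b=shot("side")
print(red(a));print(red(b))
save(a,"scene1",(165,150,345,310),4);save(b,"side1",(240,140,370,290),4)
E
```

```text
[([260, 165, 6, 3, 16], [262.19, 166.0])]
[([269, 170, 5, 4, 16], [271.0, 171.12])]
```

```bash
sleep 1
```

```text
(no output)
```

View pics/scene1.png

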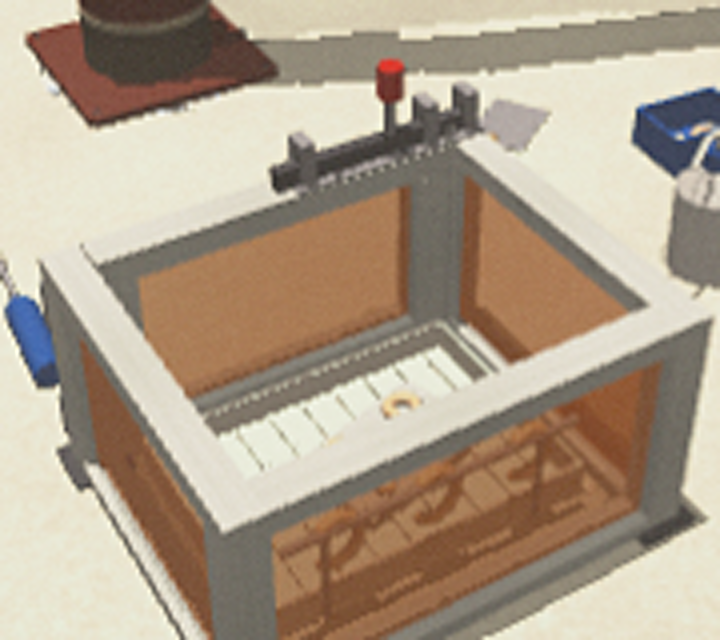

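View pics/side1.png

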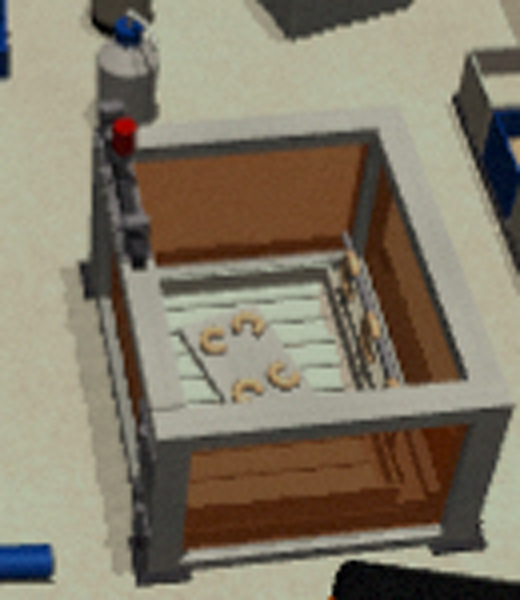

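```bash
cat >> h.py <<'E'
def red2(s):
    h=cv2.cvtColor(s["frame"],cv2.COLOR_RGB2HSV)
    m=(((h[...,0]<6)|(h[...,0]>172))&(h[...,1]>150)&(h[...,2]>70)).astype(np.uint8)
    n,l,st,c=cv2.connectedComponentsWithStats(m)
    return [(st[i].tolist(),c[i].round(2).tolist()) for i in range(1,n) if st[i][4]>8]
E
python3 - <<'E'
from h import *
a=shot("scene");b=shot("side")
print([r for r in red2(a) if abs(r[1][0]-262)<6]);print([r for r in red2(b) if abs(r[1][0]-271)<6])
print(tri([ray(a,(262.5,170)),ray(b,(271,174))]))
L=[(a,(175.5,215.5),-150,-185),(a,(221.3,282.5),150,-185),(a,(343,229.5),150,185),(a,(282.5,184.5),-150,185),(b,(368,241.2),150,-185),(b,(277.5,250),-150,-185),(b,(342,168),150,185)]
P=[];Q=[]
for s,uv,x,y in L:
    p=plane(s,uv,.2);P.append(p[:2]);Q.append((x/1e3,y/1e3));print(p.round(4),x,y)
for idx in ([0,1,2,3],[4,5,6],range(7)):
    p=np.array(P)[list(idx)];q=np.array(Q)[list(idx)]
    pc,qc=p.mean(0),q.mean(0)
    H=(q-qc).T@(p-pc);th=np.arctan2(H[0,1]-H[1,0],H[0,0]+H[1,1])
    R=np.array([[np.cos(th),-np.sin(th)],[np.sin(th),np.cos(th)]])
    t=pc-R@qc
    print("bay",t,th,"resid",np.linalg.norm(q@R.T+t-p,axis=1).round(4),"knob",R@[-.135,.104]+t)
E
```

```text
[([259, 165, 7, 4, 21], [262.14, 166.38])]
[([268, 169, 6, 5, 24], [270.67, 170.96])]
(array([ 0.58094188, -0.01171872,  0.26409802]), [np.float64(0.0002277115529880107), np.float64(0.0002277115529880552)])
[ 0.5835 -0.3002  0.2   ] -150 -185
[ 0.8732 -0.2914  0.2   ] 150 -185
[0.8675 0.072  0.2   ] 150 185
[0.5982 0.0537 0.2   ] -150 185
[ 0.8697 -0.2946  0.2   ] 150 -185
[ 0.5672 -0.3023  0.2   ] -150 -185
[0.8697 0.0631 0.2   ] 150 185
bay [ 0.73061648 -0.11649207] 0.011141848915450734 resid [0.0031 0.0126 0.0112 0.0237] knob [ 0.59446613 -0.01400265]
bay [ 0.71884681 -0.11624561] 1.4112592243874959e-05 resid [0.0067 0.002  0.0057] knob [ 0.58384534 -0.01224752]
bay [ 0.72548904 -0.11645421] 0.0031701059803984633 resid [0.0076 0.01   0.008  0.0274 0.009  0.0089 0.0079] knob [ 0.59016002 -0.01288269]
```

```bash
python3 -m crank '[{"tz":-0.12,"gripper":-1},{"tx":-0.155,"ty":-0.02,"tz":-0.02,"wz":0.012,"gripper":-1},{"tx":-0.155,"ty":-0.02,"tz":-0.02,"wz":0.012,"gripper":-1},{"tx":-0.155,"ty":-0.02,"tz":-0.02,"wz":0.012,"gripper":-1},{"tx":-0.155,"ty":-0.02,"tz":-0.02,"wz":0.012,"gripper":-1},{"tx":-0.155,"ty":-0.02,"tz":-0.02,"wz":0.012,"gripper":-1},{"tx":-0.155,"ty":-0.02,"tz":-0.02,"wz":0.012,"gripper":-1},{"tx":-0.155,"ty":-0.02,"tz":-0.02,"wz":0.012,"gripper":-1},{"tx":-0.155,"ty":-0.02,"tz":-0.02,"wz":0.012,"gripper":-1},{"tx":-0.155,"ty":-0.02,"tz":-0.02,"wz":0.012,"gripper":-1},{"tx":-0.155,"ty":-0.02,"tz":-0.02,"wz":0.012,"gripper":-1},{"tx":-0.155,"ty":-0.02,"tz":-0.02,"wz":0.012,"gripper":-1},{"tx":-0.155,"ty":-0.02,"tz":-0.02,"wz":0.012,"gripper":-1},{"tx":-0.155,"ty":-0.02,"tz":-0.01,"wz":0.012,"gripper":-1},{"tx":-0.155,"ty":-0.02,"wz":0.012,"gripper":-1},{"tx":-0.155,"ty":-0.02,"wz":0.012,"gripper":-1},{"tx":-0.155,"ty":-0.02,"wz":0.012,"gripper":-1},{"gripper":-1},{"gripper":-1}]'
python3 - <<'E'
from h import *
st=ctrl.observe();print(st["time"],st["ee_pos"],st["tcp_rot"],st["joint_positions"])
w=shot("wrist");save(w,"w1");print(red2(w))
print(proj(w,[[.581,-.012,.265]]))
E
```

```text
0.35 [0.23612308 0.60546545 0.23112335] [-3.14122338e+00  6.31868839e-05  2.76981692e+00] [-1.29821318  0.33333817  0.03990867  1.46559455 -0.01335884  1.34329824
 -0.05846055]
[]
[[-26.41989614 544.22758427]]$[0]: bad value
```

```bash
sleep 1
```

```text
(no output)
```

View pics/w1.png

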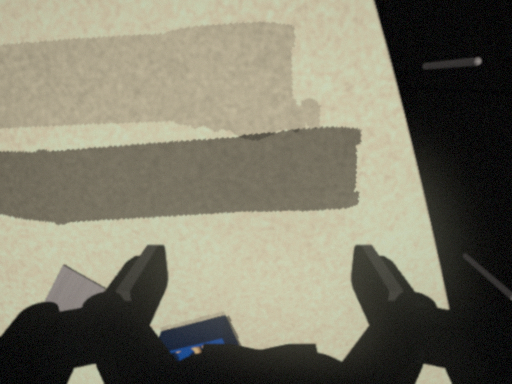

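The call was refused and nothing moved; the rows may need every key. I'll test with one row.

```bash
python3 -m crank '[{"wx":0,"wy":0,"wz":0,"tx":0,"ty":0,"tz":-0.12,"gripper":-1}]'; python3 -m crank --help 2>&1 | head -20
```

```text
time: 0.5
ee_pos: [0.2353, 0.6034, 0.2626]
tcp_rot: [-3.133, 0.001, 2.77]
wrist_force: [0.5, -0.6, 0.1]
width: 0.998
invalid input: not JSON, or not a number
```

All keys are needed.

```bash
python3 -m crank '[{"wx":0,"wy":0,"wz":0.012,"tx":-0.155,"ty":-0.02,"tz":-0.02,"gripper":-1},{"wx":0,"wy":0,"wz":0.012,"tx":-0.155,"ty":-0.02,"tz":-0.02,"gripper":-1},{"wx":0,"wy":0,"wz":0.012,"tx":-0.155,"ty":-0.02,"tz":-0.02,"gripper":-1},{"wx":0,"wy":0,"wz":0.012,"tx":-0.155,"ty":-0.02,"tz":-0.02,"gripper":-1},{"wx":0,"wy":0,"wz":0.012,"tx":-0.155,"ty":-0.02,"tz":-0.02,"gripper":-1},{"wx":0,"wy":0,"wz":0.012,"tx":-0.155,"ty":-0.02,"tz":-0.02,"gripper":-1},{"wx":0,"wy":0,"wz":0.012,"tx":-0.155,"ty":-0.02,"tz":-0.02,"gripper":-1},{"wx":0,"wy":0,"wz":0.012,"tx":-0.155,"ty":-0.02,"tz":-0.02,"gripper":-1},{"wx":0,"wy":0,"wz":0.012,"tx":-0.155,"ty":-0.02,"tz":-0.02,"gripper":-1},{"wx":0,"wy":0,"wz":0.012,"tx":-0.155,"ty":-0.02,"tz":-0.02,"gripper":-1},{"wx":0,"wy":0,"wz":0.012,"tx":-0.155,"ty":-0.02,"tz":-0.02,"gripper":-1},{"wx":0,"wy":0,"wz":0.012,"tx":-0.155,"ty":-0.02,"tz":0,"gripper":-1},{"wx":0,"wy":0,"wz":0.012,"tx":-0.155,"ty":-0.02,"tz":0,"gripper":-1},{"wx":0,"wy":0,"wz":0.012,"tx":-0.155,"ty":-0.02,"tz":0,"gripper":-1},{"wx":0,"wy":0,"wz":0.012,"tx":-0.155,"ty":-0.02,"tz":0,"gripper":-1},{"wx":0,"wy":0,"wz":0.012,"tx":-0.155,"ty":-0.02,"tz":0,"gripper":-1},{"wx":0,"wy":0,"wz":0,"tx":0,"ty":0,"tz":0,"gripper":-1},{"wx":0,"wy":0,"wz":0,"tx":0,"ty":0,"tz":0,"gripper":-1}]'
python3 - <<'E'
from h import *
st=ctrl.observe();print(st["time"],st["ee_pos"],st["tcp_rot"],st["joint_positions"])
w=shot("wrist");save(w,"w2");print(red2(w))
print(proj(w,[[.581,-.012,.265]]))
E
```

```text
time: 2.3
ee_pos: [0.5775, -0.0133, 0.3336]
tcp_rot: [3.141, -0.0, 1.561]
wrist_force: [1.0, 0.9, 0.7]
width: 0.998
2.3 [ 0.57753558 -0.01327316  0.33364765] [ 3.14106802e+00 -4.36799971e-04  1.56092587e+00] [-0.56909341  0.15847046  0.59614724  1.5058594  -0.08936152  1.50399731
  0.01727292]
[]
[[264.98332658 198.7112999 ]]
```

```bash
sleep 1
```

```text
(no output)
```

View pics/w2.png

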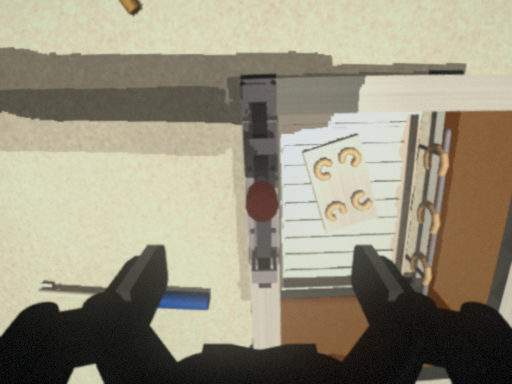

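The wrist view shows the knob at (262,201), the keeper at (260,85), and the bolt running vertically in the image between the straps at about (262,150) and (264,270). Next I'll measure the gate yaw and the knob position.

Run:
```python
from h import *
w=shot("wrist");a=shot("scene");b=shot("side")
h=cv2.cvtColor(w["frame"],cv2.COLOR_RGB2HSV)
m=(((h[...,0]<8)|(h[...,0]>170))&(h[...,1]>110)).astype(np.uint8); m[:170]=0;m[235:]=0;m[:,:235]=0;m[:,290:]=0
n,l,st,c=cv2.connectedComponentsWithStats(m);i=1+st[1:,4].argmax();print(st[i],c[i])
kn=c[i]
print("mid z.265",plane(w,kn,.267),"top",plane(w,kn,.280))
print(tri([ray(a,(262.5,170)),ray(b,(271,174)),ray(w,kn)]))
save(w,"w3",(200,60,330,310),3)
# rail/gate edges
g=cv2.GaussianBlur(cv2.cvtColor(w["frame"],cv2.COLOR_RGB2GRAY),(3,3),0).astype(float)
for y in range(80,330,15):
    d=np.diff(g[y,225:300]); j=np.argsort(-abs(d))[:6]; print(y,sorted((int(225+k),int(d[k])) for k in j))
for p in [(281,135),(281,285)]: print(plane(w,p,.2))
```

```text
[247 184  30  39 706] [260.30736544 204.76628895]
mid z.265 [ 0.57781204 -0.01372159  0.267     ] top [ 0.57779378 -0.00876891  0.28      ]
(array([ 0.57989202, -0.0130098 ,  0.26496754]), [np.float64(0.0019014079631169832), np.float64(0.0008798850571777399), np.float64(0.0024991843731367314)])
80 [(226, -11), (239, -10), (240, -16), (241, -12), (274, 10), (275, 12)]
95 [(225, 11), (228, -12), (229, -8), (242, 10), (275, 9), (276, 10)]
110 [(248, -11), (249, -9), (265, 12), (266, 17), (267, 11), (276, 9)]
125 [(240, -12), (241, -16), (265, 12), (266, 17), (267, 14), (277, 12)]
140 [(241, -26), (242, -39), (243, -31), (278, 22), (279, 30), (280, 26)]
155 [(242, -29), (243, -36), (244, -23), (278, 27), (279, 30), (280, 27)]
170 [(243, -31), (244, -31), (278, 21), (279, 23), (280, 28), (281, 26)]
185 [(252, -24), (253, -26), (254, -16), (279, 19), (280, 29), (281, 22)]
200 [(244, -27), (245, -38), (246, -29), (275, 26), (276, 32), (280, 18)]
215 [(246, -33), (247, -32), (275, 33), (276, 30), (280, 27), (281, 25)]
230 [(248, -18), (249, -18), (274, 18), (275, 20), (280, 22), (281, 25)]
245 [(248, -13), (256, -14), (269, 21), (270, 20), (281, 28), (282, 24)]
260 [(250, -16), (251, -21), (275, 22), (276, 17), (282, 27), (283, 24)]
275 [(250, -13), (251, -11), (276, 13), (278, -16), (280, 20), (281, 25)]
290 [(239, -9), (257, -9), (277, -11), (278, -22), (279, -16), (281, 13)]
305 [(249, -4), (277, -10), (278, -23), (279, -28), (280, -18), (281, -5)]
320 [(250, -4), (277, -7), (278, -21), (279, -28), (280, -21), (281, -8)]
[0.59598685 0.02415195 0.2       ]
[ 0.59798525 -0.12509267  0.2       ]
```

```bash
sleep 1
```

```text
(no output)
```

View pics/w3.png

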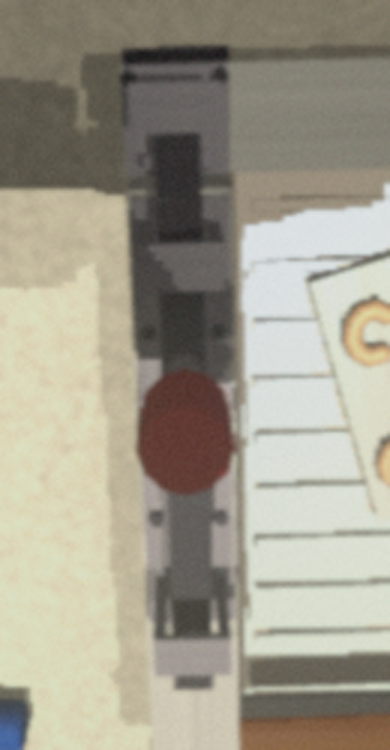

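Run:
```python
from h import *
w=shot("wrist")
for p in [(279.5,140),(279.8,155),(281,200),(281.5,230),(283,260),(243.0,140),(243.7,155),(245.7,200),(247,215)]: print(p,plane(w,p,.2).round(4))
print(plane(w,(261.5,190),.28)) 
# bolt center line from keeper window/stem : z .219
for p in [(259.5,120),(261,165),(262.5,240),(263.8,285)]: print(p,plane(w,p,.219).round(4))
# top ellipse far edge / near edges of knob
```

```text
(279.5, 140) [0.5947 0.0212 0.2   ]
(279.8, 155) [0.5951 0.0081 0.2   ]
(281, 200) [ 0.5968 -0.0334  0.2   ]
(281.5, 230) [ 0.5977 -0.0633  0.2   ]
(283, 260) [ 0.5997 -0.0952  0.2   ]
(243.0, 140) [0.5634 0.0213 0.2   ]
(243.7, 155) [0.5638 0.0083 0.2   ]
(245.7, 200) [ 0.5648 -0.0333  0.2   ]
(247, 215) [ 0.5657 -0.0479  0.2   ]
[0.57865274 0.00260428 0.28      ]
(259.5, 120) [0.5776 0.0402 0.219 ]
(261, 165) [0.5787 0.0039 0.219 ]
(262.5, 240) [ 0.5798 -0.0639  0.219 ]
(263.8, 285) [ 0.5809 -0.1104  0.219 ]
```

```bash
python3 -m crank '[{"wx":0,"wy":0,"wz":-0.006,"tx":0.004,"ty":0.006,"tz":0,"gripper":-1},{"wx":0,"wy":0,"wz":0,"tx":0,"ty":0,"tz":0.07,"gripper":-1},{"wx":0,"wy":0,"wz":0,"tx":0,"ty":0,"tz":0.07,"gripper":-1},{"wx":0,"wy":0,"wz":0,"tx":0,"ty":0,"tz":0.07,"gripper":-1},{"wx":0,"wy":0,"wz":0,"tx":0,"ty":0,"tz":0.07,"gripper":-1},{"wx":0,"wy":0,"wz":0,"tx":0,"ty":0,"tz":0,"gripper":-1},{"wx":0,"wy":0,"wz":0,"tx":0,"ty":0,"tz":0,"gripper":-1}]' 40
python3 - <<'E'
from h import *
st=ctrl.observe();print(st["time"],st["ee_pos"],st["tcp_rot"])
w=shot("wrist");save(w,"w4")
a=shot("scene");save(a,"s4",(225,130,325,210),6)
b=shot("side");save(b,"b4",(240,130,320,210),6)
print(proj(w,[[.579,-.012,.265],[.579,-.012,.28]]))
E
```

```text
time: 3.25
ee_pos: [0.5795, -0.0101, 0.2497]
tcp_rot: [-3.141, 0.0, 1.602]
wrist_force: [0.8, -0.5, 0.4]
width: 0.999
3.25 [ 0.579516   -0.01014357  0.2496927 ] [-3.14120832e+00  2.12450672e-04  1.60222181e+00]
[[259.38696839 268.76915452]
 [259.41518815 288.84353312]]
```

```bash
sleep 1
```

```text
(no output)
```

View pics/w4.png

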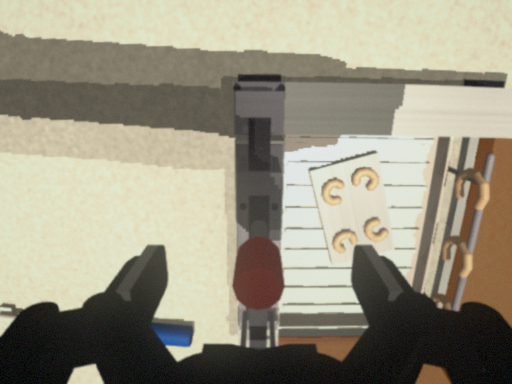

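View pics/s4.png

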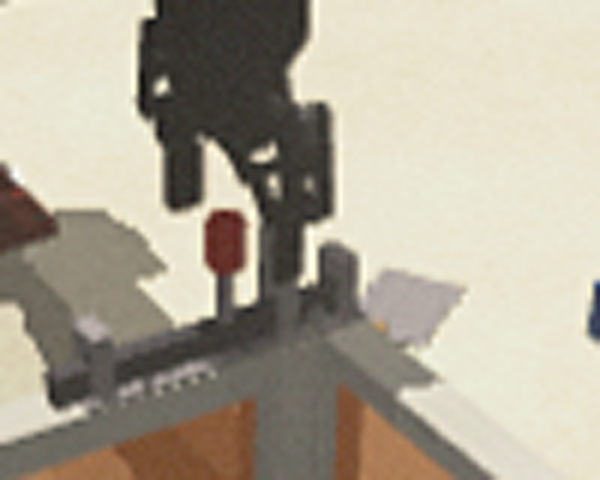

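View pics/b4.png

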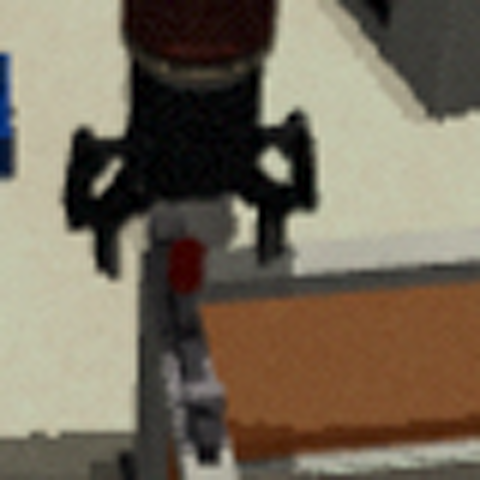

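Run:
```python
from h import *
w=shot("wrist")
for y in (-.010,-.012,-.014): print(y,proj(w,[[.579,y-.011,.28],[.579,y+.011,.25]]).round(1).tolist())
h=cv2.cvtColor(w["frame"],cv2.COLOR_RGB2HSV)
m=(((h[...,0]<8)|(h[...,0]>170))&(h[...,1]>110)).astype(np.uint8); m[:200]=0;m[325:]=0;m[:,:220]=0;m[:,300:]=0
n,l,st,c=cv2.connectedComponentsWithStats(m);i=1+st[1:,4].argmax();print(st[i],c[i])
```

```text
-0.01 [[257.5, 304.7], [258.9, 226.4]]
-0.012 [[257.4, 308.6], [258.8, 230.2]]
-0.014 [[257.2, 312.5], [258.7, 233.9]]
[ 233  236   49   71 2219] [256.50202794 274.89319513]
```

```bash
python3 -m crank '[{"wx":0,"wy":0,"wz":0,"tx":-0.008,"ty":0,"tz":0.01,"gripper":-1},{"wx":0,"wy":0,"wz":0,"tx":0,"ty":0,"tz":0,"gripper":1},{"wx":0,"wy":0,"wz":0,"tx":0,"ty":0,"tz":0,"gripper":1},{"wx":0,"wy":0,"wz":0,"tx":0,"ty":0,"tz":0,"gripper":1},{"wx":0,"wy":0,"wz":0,"tx":0,"ty":0,"tz":0,"gripper":1},{"wx":0,"wy":0,"wz":0,"tx":0,"ty":0,"tz":0,"gripper":1},{"wx":0,"wy":0,"wz":0,"tx":0,"ty":0,"tz":0,"gripper":1}]' 40
python3 - <<'E'
from h import *
st=ctrl.observe();print(st["time"],st["ee_pos"],st["tcp_rot"],st["wrist_force"],st["width"])
w=shot("wrist");save(w,"w5")
E
```

```text
time: 4.15
ee_pos: [0.5794, -0.0132, 0.2465]
tcp_rot: [-3.141, -0.0, 1.601]
wrist_force: [-0.5, -1.2, 2.1]
width: 0.247
4.15 [ 0.57943697 -0.01317301  0.24648336] [-3.14145555e+00 -5.77069583e-05  1.60111181e+00] [-0.53100204 -1.17473546  2.12869465] 0.24718126422489894
```

```bash
sleep 1
```

```text
(no output)
```

View pics/w5.png

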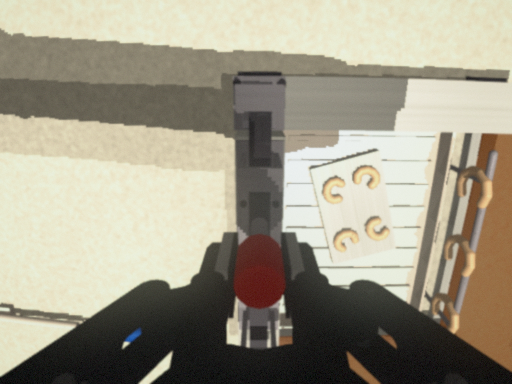

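The knob is held between the pads (about 21 mm opening), centred at (259,270). Now I'll lift about 10.5 mm.

```bash
python3 -m crank '[{"wx":0,"wy":0,"wz":0,"tx":0,"ty":0,"tz":-0.012,"gripper":1},{"wx":0,"wy":0,"wz":0,"tx":0,"ty":0,"tz":-0.012,"gripper":1},{"wx":0,"wy":0,"wz":0,"tx":0,"ty":0,"tz":-0.011,"gripper":1},{"wx":0,"wy":0,"wz":0,"tx":0,"ty":0,"tz":0,"gripper":1},{"wx":0,"wy":0,"wz":0,"tx":0,"ty":0,"tz":0,"gripper":1}]'
python3 - <<'E'
from h import *
st=ctrl.observe();print(st["time"],st["ee_pos"],st["wrist_force"],st["width"])
w=shot("wrist");save(w,"w6",(180,50,340,330),2)
a=shot("scene");save(a,"s6",(225,130,325,210),6)
E
```

```text
time: 4.7
ee_pos: [0.5794, -0.0132, 0.2568]
tcp_rot: [-3.141, 0.0, 1.601]
wrist_force: [0.3, 0.5, -0.9]
width: 0.247
4.7 [ 0.57942626 -0.01318711  0.25677376] [ 0.25629053  0.51522289 -0.93361174] 0.2467652805286458
```

```bash
sleep 1
```

```text
(no output)
```

View pics/w6.png

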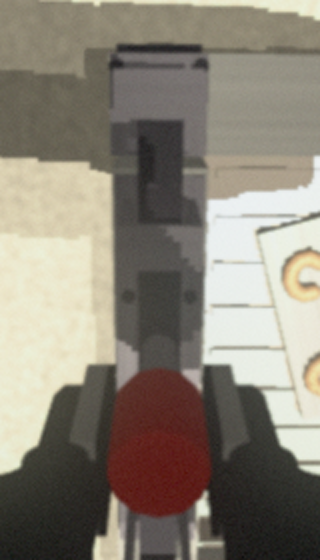

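View pics/s6.png

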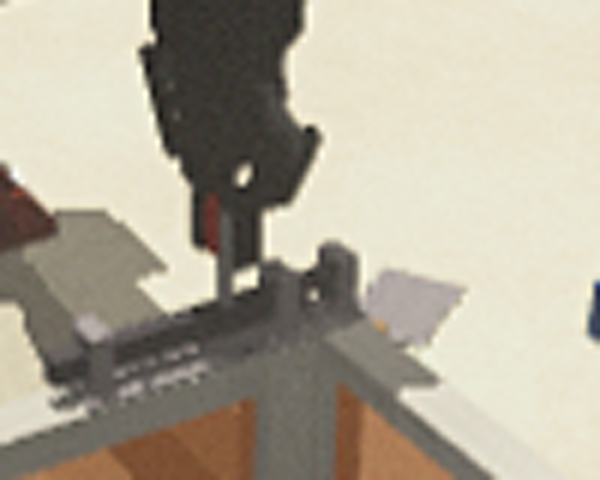

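Bolt visibly raised under the straps, wrist force small. Draw the first part gently.

```bash
python3 -m crank '[{"wx":0,"wy":0,"wz":0,"tx":-0.01,"ty":0,"tz":0,"gripper":1},{"wx":0,"wy":0,"wz":0,"tx":-0.01,"ty":0,"tz":0,"gripper":1},{"wx":0,"wy":0,"wz":0,"tx":-0.01,"ty":0,"tz":0,"gripper":1},{"wx":0,"wy":0,"wz":0,"tx":-0.01,"ty":0,"tz":0,"gripper":1}]'
```

```text
time: 5.2
ee_pos: [0.5798, -0.0255, 0.2567]
tcp_rot: [-3.141, -0.0, 1.601]
wrist_force: [-1.9, 1.8, -1.4]
width: 0.249
```

Force is friction only (about 2 N). I'll carry on to about 45 mm.

```bash
python3 -m crank '[{"wx":0,"wy":0,"wz":0,"tx":-0.014,"ty":0,"tz":0,"gripper":1},{"wx":0,"wy":0,"wz":0,"tx":-0.014,"ty":0,"tz":0,"gripper":1},{"wx":0,"wy":0,"wz":0,"tx":-0.014,"ty":0,"tz":0,"gripper":1},{"wx":0,"wy":0,"wz":0,"tx":-0.014,"ty":0,"tz":0,"gripper":1},{"wx":0,"wy":0,"wz":0,"tx":-0.014,"ty":0,"tz":0,"gripper":1},{"wx":0,"wy":0,"wz":0,"tx":-0.014,"ty":0,"tz":0,"gripper":1},{"wx":0,"wy":0,"wz":0,"tx":-0.014,"ty":0,"tz":0,"gripper":1},{"wx":0,"wy":0,"wz":0,"tx":-0.014,"ty":0,"tz":0,"gripper":1},{"wx":0,"wy":0,"wz":0,"tx":0,"ty":0,"tz":0,"gripper":1},{"wx":0,"wy":0,"wz":0,"tx":0,"ty":0,"tz":0,"gripper":1}]'
python3 - <<'E'
from h import *
st=ctrl.observe();print(st["time"],st["ee_pos"],st["wrist_force"],st["width"])
w=shot("wrist");save(w,"w7",(180,20,340,300),2)
a=shot("scene");save(a,"s7",(225,130,325,210),6)
E
```

```text
time: 6.2
ee_pos: [0.5808, -0.0595, 0.2568]
tcp_rot: [-3.141, 0.001, 1.6]
wrist_force: [-4.7, -1.4, -1.2]
width: 0.243
6.2 [ 0.5807573  -0.05951916  0.25681961] [-4.70041687 -1.37183651 -1.22810723] 0.24324287402261185
```

```bash
sleep 1
```

```text
(no output)
```

View pics/w7.png

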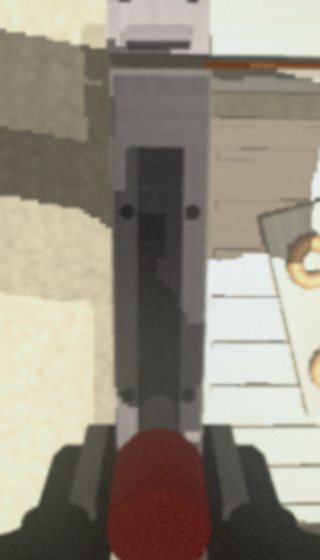

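View pics/s7.png

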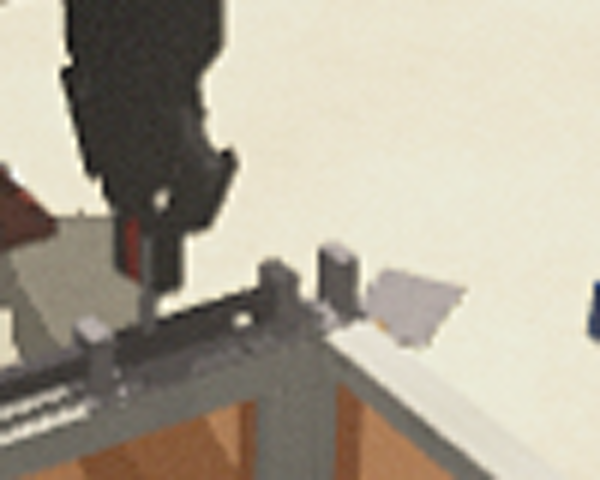

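The bolt is drawn about 46 mm with the nose well clear of the keeper. Next I'll swing the gate along its arc, turning with it.

```bash
python3 -m crank '[{"wx":0,"wy":0,"wz":-0.0045,"tx":0.0014,"ty":-0.02,"tz":0,"gripper":1},{"wx":0,"wy":0,"wz":-0.0045,"tx":0.0014,"ty":-0.02,"tz":0,"gripper":1},{"wx":0,"wy":0,"wz":-0.0045,"tx":0.0014,"ty":-0.02,"tz":0,"gripper":1},{"wx":0,"wy":0,"wz":-0.0045,"tx":0.0014,"ty":-0.02,"tz":0,"gripper":1},{"wx":0,"wy":0,"wz":0,"tx":0,"ty":0,"tz":0,"gripper":1}]'
```

```text
time: 6.8
ee_pos: [0.5565, -0.0587, 0.2573]
tcp_rot: [3.14, -0.001, 1.716]
wrist_force: [3.0, -0.4, -2.1]
width: 0.244
```

```bash
python3 -m crank '[{"wx":0,"wy":0,"wz":-0.0045,"tx":0.0014,"ty":-0.02,"tz":0,"gripper":1},{"wx":0,"wy":0,"wz":-0.0045,"tx":0.0014,"ty":-0.02,"tz":0,"gripper":1},{"wx":0,"wy":0,"wz":-0.0045,"tx":0.0014,"ty":-0.02,"tz":0,"gripper":1},{"wx":0,"wy":0,"wz":-0.0045,"tx":0.0014,"ty":-0.02,"tz":0,"gripper":1},{"wx":0,"wy":0,"wz":-0.0045,"tx":0.0014,"ty":-0.02,"tz":0,"gripper":1},{"wx":0,"wy":0,"wz":-0.0045,"tx":0.0014,"ty":-0.02,"tz":0,"gripper":1},{"wx":0,"wy":0,"wz":0,"tx":0,"ty":0,"tz":0,"gripper":1},{"wx":0,"wy":0,"wz":0,"tx":0,"ty":0,"tz":0,"gripper":1},{"wx":0,"wy":0,"wz":0,"tx":0,"ty":0,"tz":0,"gripper":1}]'
python3 - <<'E'
from h import *
st=ctrl.observe();print(st["time"],st["ee_pos"],st["tcp_rot"],st["wrist_force"],st["width"])
w=shot("wrist");save(w,"w8")
a=shot("scene");save(a,"s8",(165,130,345,270),4)
b=shot("side");save(b,"b8",(220,140,370,290),4)
E
```

```text
time: 7.7
ee_pos: [0.5214, -0.0638, 0.2569]
tcp_rot: [3.141, 0.0, 1.884]
wrist_force: [4.5, 1.8, -1.6]
width: 0.245
7.7 [ 0.52142827 -0.06379704  0.2569377 ] [3.14108387e+00 5.57944427e-07 1.88374924e+00] [ 4.45274785  1.76310246 -1.63899933] 0.24523047729210648
```

```bash
sleep 1
```

```text
(no output)
```

View pics/w8.png

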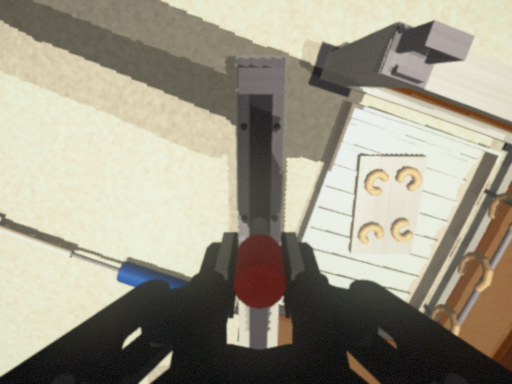

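View pics/s8.png

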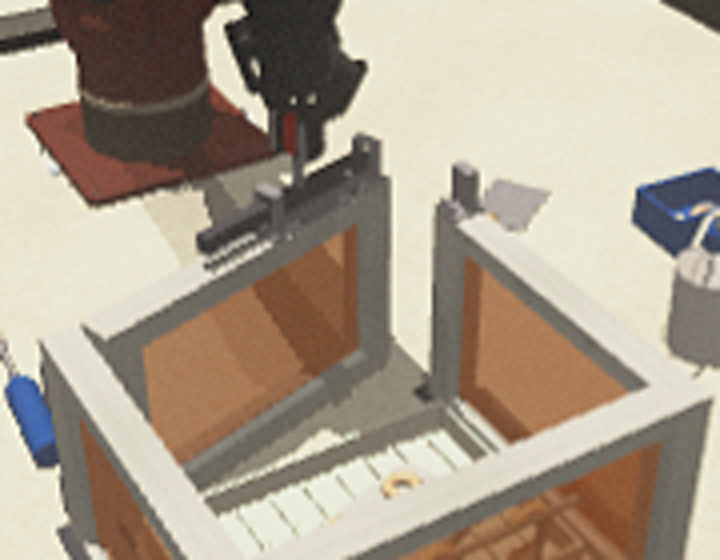

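View pics/b8.png

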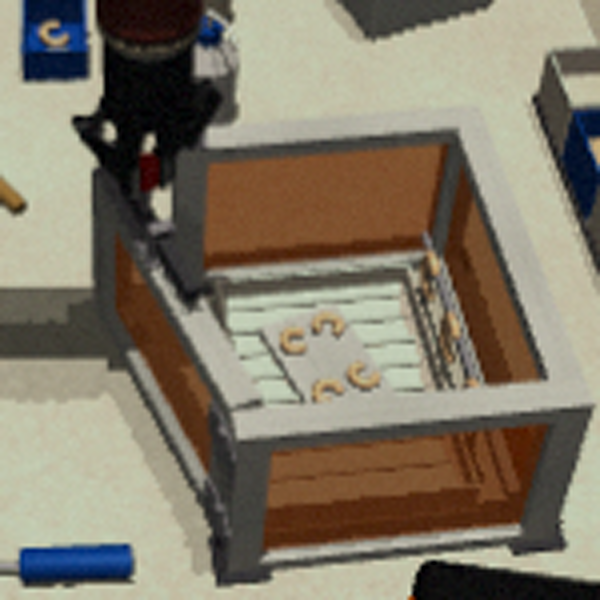

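Run:
```python
from h import *
def mk(pos,yaw,roll):
    s=ctrl.snapshot("wrist"); return wristify(s,{"ee_pos":np.array(pos),"tcp_rot":np.array([roll,0,yaw])})
s8=wristify(ctrl.snapshot("wrist"),ctrl.observe())
s7=mk([.58076,-.05952,.25682],1.600,-3.141)
import math
def edges(img,rows):
    g=cv2.GaussianBlur(cv2.cvtColor(img,cv2.COLOR_RGB2GRAY),(3,3),0).astype(float)
    out=[]
    for y in rows:
        d=np.abs(np.diff(g[y])); l=225+d[225:247].argmax()+.5; r=272+d[272:294].argmax()+.5; out.append((y,l,r))
    return out
crop=cv2.imread("pics/w7.png"); im7=np.zeros((384,512,3),np.uint8); im7[20:300,180:340]=cv2.resize(crop,(160,280),interpolation=cv2.INTER_AREA)[:,:,::-1]
for n,s,im in(("7",s7,im7),("8",s8,s8["frame"])):
    e=edges(im,range(70,215,12)); print(n,e)
    for k in (1,2):
        P=np.array([plane(s,(q[k],q[0]),.2)[:2] for q in e])
        for _ in range(2):
            c=np.polyfit(P[:,1],P[:,0],1); r=abs(np.polyval(c,P[:,1])-P[:,0]); P=P[r<=np.median(r)*2.5+1e-6]
        print("gate yaw",-math.atan(c[0]),len(P))
    # end row
    g=cv2.GaussianBlur(cv2.cvtColor(im,cv2.COLOR_RGB2GRAY),(3,3),0).astype(float)
    col=g[40:85,[245,275]]; print(np.round(np.diff(col,axis=0)).T.astype(int).tolist())
    for uv in [(236.5,56),(284.5,56)]: print(plane(s,uv,.2).round(4))
```

```text
7 [(70, np.float64(237.5), np.float64(283.5)), (82, np.float64(237.5), np.float64(284.5)), (94, np.float64(243.5), np.float64(283.5)), (106, np.float64(242.5), np.float64(283.5)), (118, np.float64(236.5), np.float64(283.5)), (130, np.float64(229.5), np.float64(282.5)), (142, np.float64(235.5), np.float64(282.5)), (154, np.float64(235.5), np.float64(282.5)), (166, np.float64(235.5), np.float64(282.5)), (178, np.float64(236.5), np.float64(282.5)), (190, np.float64(236.5), np.float64(281.5)), (202, np.float64(236.5), np.float64(281.5)), (214, np.float64(237.5), np.float64(280.5))]
gate yaw 0.004871655290843467 10
gate yaw 0.027813223327975214 13
[[-30, -14, -3, 8, 10, -2, -8, -2, 0, 0, 0, 3, 13, 20, 15, 3, -10, -10, -5, 0, 0, 1, 0, 0, 0, 1, 1, 0, 0, -1, 0, 0, -1, -2, 0, 1, -1, 0, 1, 1, 1, -1, 0, 0], [-9, 0, 8, 13, 6, -19, -43, -33, -8, 1, 0, 3, 12, 21, 19, 5, -7, -9, -8, -4, -1, 1, 0, 0, 0, 1, 2, 1, 1, 0, -1, 0, 0, -1, -1, -1, 0, 0, 1, 1, 1, 0, 1, 0]]
[0.5642 0.0333 0.2   ]
[0.5919 0.0341 0.2   ]
8 [(70, np.float64(225.5), np.float64(284.5)), (82, np.float64(238.5), np.float64(284.5)), 
[... 209 characters left out ...]
oat64(272.5)), (154, np.float64(236.5), np.float64(272.5)), (166, np.float64(236.5), np.float64(286.5)), (178, np.float64(236.5), np.float64(285.5)), (190, np.float64(236.5), np.float64(285.5)), (202, np.float64(236.5), np.float64(284.5)), (214, np.float64(238.5), np.float64(284.5))]
gate yaw 0.3092415557496367 8
gate yaw 0.375037953701665 13
[[-1, 0, 0, 0, -1, 0, 0, 1, 3, 1, 0, -1, 0, 2, 4, 1, -5, -11, -10, -5, -1, 1, 1, -3, -7, -8, 2, 9, 6, 2, 0, 0, 0, -1, -1, -2, 0, 0, 1, 1, 1, 1, 0, -1], [1, 0, 0, -1, -1, -3, -12, -28, -32, -17, -4, 0, 0, 2, 3, 1, -7, -12, -8, -2, -1, 1, -1, 1, 0, 0, 2, 2, 1, 0, 0, -1, 0, 1, -1, -2, -1, 0, 1, 1, 0, 1, 1, -1]]
[0.4796 0.0207 0.2   ]
[0.506  0.0292 0.2   ]
```

```bash
python3 -m crank '[{"wx":0,"wy":0,"wz":0,"tx":0,"ty":0,"tz":0,"gripper":1},{"wx":0,"wy":0,"wz":0,"tx":0,"ty":0,"tz":0,"gripper":1},{"wx":0,"wy":0,"wz":0,"tx":0,"ty":0,"tz":0,"gripper":1},{"wx":0,"wy":0,"wz":0,"tx":0,"ty":0,"tz":0,"gripper":1},{"wx":0,"wy":0,"wz":0,"tx":0,"ty":0,"tz":0,"gripper":1}]'
python3 - <<'E'
from h import *
a=shot("scene"); save(a,"s9",(240,140,320,220),7)
p=plane(a,(165+390/4,130+180/4),.2);q=plane(a,(165+437/4,130+203/4),.2);print(p,q,np.linalg.norm(p-q))
w=shot("wrist");print(red2(w)[:2])
# drawn: knob vs gate end
st=ctrl.observe();h0=np.array([.5808,-.0595]);d=st["ee_pos"][:2]-h0
print("angle",2*np.arcsin(np.linalg.norm(d)/2/.2135))
E
```

```text
time: 8.45
ee_pos: [0.5214, -0.0638, 0.2568]
tcp_rot: [3.141, 0.0, 1.884]
wrist_force: [4.2, 2.5, -2.0]
width: 0.246
[0.51517378 0.02781141 0.2       ] [0.56571454 0.04271636 0.2       ] 0.052692753540044386
[([234, 243, 51, 65, 2243], [260.03, 278.86])]
angle 0.27989058354037444
```

```bash
sleep 1
```

```text
(no output)
```

View pics/s9.png

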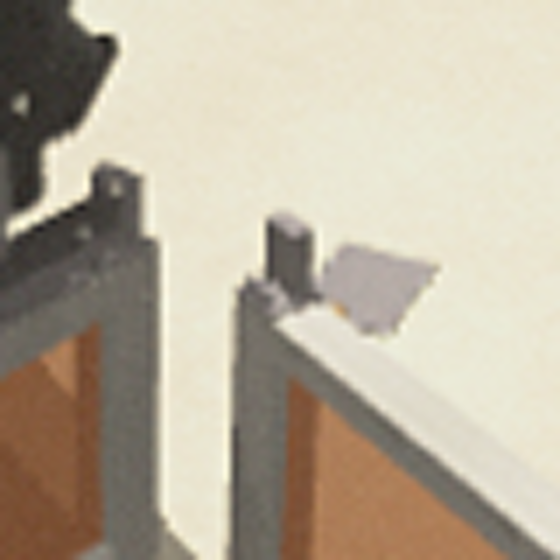

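Run:
```python
from h import *
a=shot("scene"); print(plane(a,(262.4,173.8),.2),plane(a,(274.3,180.7),.2))
b=shot("side"); save(b,"b9",(180,100,380,350),2)
st=ctrl.observe();print(st["time"],st["wrist_force"],st["width"])
print(ctrl.finish_job())
```

```text
[0.50824948 0.03150135 0.2       ] [0.56553464 0.04302264 0.2       ]
8.65 [ 4.77288534  1.04739815 -2.06836812] 0.24808501467033897
the job is handed in; nothing more can be done
None
```

The gate stands ajar at about 0.28 rad, an 85 mm gap at its free edge. The gripper still holds it by the red knob, with the bolt drawn. I handed the job in at 8.7 s; no verdict is reported.

I gripped the knob, lifted the bolt about 10 mm, drew it back about 46 mm, then swung the gate open along its arc. Every wrist force I read was about 5 N or less.

**Last checks**
- **Gate angle:** the knob's travel gives 0.280 rad. The free-edge corners in the wrist view moved 85–86 mm. The refined scene-camera corner, at (0.508, 0.032), is within 2 mm of where 0.28 rad would put it.
- **Steadiness:** the pose did not change over the last 0.5 s. The gate's spring pulls with about 4–5 N, and the bolt is still lifted.
- **Rest of the bench:** I touched nothing else, and nothing looked moved in the views. I did not measure the other objects before and after.

**Checks that failed or disagreed**
- My first scene-corner pick was about 1.4 pixels off and read about 7 mm less opening; re-picking it resolved this.
- The gate direction fitted from edges in the open-gate wrist view was too noisy (0.31 and 0.38 rad), so I did not use it.
- My first move call was refused for missing keys, and nothing moved.

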